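Load a filter cube into its carrier and clip the carrier into the filter bay

ROBOT

A 7-joint arm with a two-finger parallel gripper is mounted at the origin on a cart in front of the work surface, level with it; the furniture and walls round the work are solid. World frame = base frame: x ahead of the robot, y to its left, z up, the work surface at z = 0. Lengths are in m, angles in rad, forces in N, time in s.
With the tool pointing down it reaches from about 0.425 to 0.925 m from the base axis. Payload 6.8 kg.
Tool frame: the origin (TCP) lies at the very end of the fingers, on their centre line; the grasp point (between the pads) lies 19 mm behind it; z points along the fingers, y is the line along which they close (so a half turn about z gives the same grasp; the last joint's range is limited). The gripper opens to 85 mm and grips with 20 to 120 N. Pads are 22 mm wide; open, the fingers measure 114 mm over their backs; the gripper's body (76 mm by 85 mm) begins 54 mm behind the grasp point. The pads swing forward as they close: fully open they stand 13 mm farther back than shut.
Start: joints at [-1.264, 0.477, 0.022, 1.555, -0.011, 1.109, -0.083], TCP at [0.272, 0.618, 0.192] pointing down, gripper open.
Joint ranges: [-2.96, 2.96], [-0.34, 2.1], [-1.41, 1.46], [0.24, 2.44], [-1.37, 4.51], [0.17, 1.92], [-2.96, 2.96]. Speed limits (rad/s): [2.39, 2.39, 3.14, 3.14, 3.14, 3.14, 3.14].

INTERFACE

Orientations are given as a unit quaternion [w, x, y, z].
In Python, from station import bot gives the robot as it stands. The module is installed in compiled form; this text tells all that it offers.
- The arm moves only by the shell command python3 -m jog 'ROWS' [OPENING] [FORCE]. ROWS is JSON, a list of rows, each a list of 4 numbers: the shift along the tool's x, y, z in cm, then the turn about the tool's z in rad. In form: [[x, y, z, spin], ...]. A call has 1 to 20 rows; each row is the pose to reach, as a shift and turn from the pose commanded when the call began, along the tool's axes at that moment; what a row does not reach only later rows make up. A row lasts 1/12 s, in which the tool goes at most 41.7 mm and 7.16 degrees, less where a joint would pass 70% of its speed; a pose out of reach is approached as far as the arm can. A call with a gripper value outside its range is refused whole. OPENING is the closure, from -1 (fully open) to 1 (shut), set as the call begins (- or left out, the last holds). The fingers move at their own pace and stop on an object; FORCE is the grip in N (left out, the last holds). Time passes only in rows, so rows that repeat a pose let the fingers close. It gives the time, the measured TCP pose, the force, the opening and the grip force at its end, in the units of the state.
- bot.get_obs(): the state, without advancing time (a new reading comes with each control period).
- bot.read_camera(name): name is "scene" or "top" or "wrist"; returns a dict with "pixels" (400x640x3 uint8, red, green, blue), "depth" (400x640 float32, m along the optical axis (not along the pixel's ray), 0 where there is no reading), "fovy" (degrees; the focal length in pixels is half the picture's height over the tangent of half this angle, whatever the lens; pixels are square), "cx", "cy" (the principal point, pixels), "pose" (4x4, takes a point from camera to world coordinates). Camera axes: x right, y down, z forward; pixel columns grow to the right and rows downward; lengths in m; the calibration is good to about 2 mm. The wrist camera is an equidistant fisheye: a pixel r from the principal point sees the ray r / f radians off the axis. A picture is of the moment at which its call begins.
- bot.hand_in(): hands the job in; it is judged then, once.
The state is a dict: "t": time; "q": joint angles; "joint_vel": joint speeds; "joint_torque": joint torques, N m; "eef_pos": TCP position; "tool_rot": TCP orientation; "contact_force": force on the tool from outside, world axes, zero at the start; "torque": the same for the moment, N m; "gripper_width": opening from 0.0 (shut) to 1.0 (fully open); "grasp_force": force on a finger pad.
Only numpy, scipy, OpenCV 4.12 (cv2) and the standard library are available. Lean on these libraries where they do the work, as an engineer would, in place of code of your own. Each camera call takes 0.05 s, during which the arm holds its last target. There are 200 camera calls.

TASK

First swing the clip of the filter bay clear of the entrance. Then, on the desk, seat the black filter cube upright and fully down in the carrier with the square pocket, its green window towards the carrier's handle; take the loaded carrier by its handle, slide it nose first under the rails of the bay fully home against the stop, and swing the clip back square across the carrier's tail. Leave the other carrier and the bottle, screw tin, objective and case standing about where they are.

Things in the scene. Friction and masses are not known exactly. Their poses are not given: they have to be found in the camera images.
- bay: Filter bay, fixed to the desk; place and yaw vary. Grey base slab: in its frame x -180 to +130, y -60 to +75, z 0 to 12 mm; origin on the desk, where a carrier's origin comes (12 mm higher) when home; z up. A carrier is laid on the open front part, x -180 to -60 mm, its nose to +x, and slid along +x.
- bay_mouth (a point): On the slab's top, between the front ends of the two aluminium rails, bay x -55 mm. Axes as the bay's. The rails run from here to the stop, inner faces at y +-33.5 mm, with lips overhanging to y +-29 mm from z 20.5 to 24.5 mm over the desk. Before it, flared lead-ins without lips widen from 67 mm to 85 mm apart at bay x -81 mm.
- bay_stop (a point): On the slab's top at the foot of the stop, bay x +50 mm: the face of the white light port block, 72 x 105 mm, 87 mm high over the desk, which the carrier's nose meets when home. Axes as the bay's. Beyond the bay hangs a computer screen: its right end at world x 0.75, y 0.1 m, its lower edge 0.17 m up; it reaches left from there.
- clip (a joint): Flat steel swing clip of the bay on an upright pivot screw, light friction 0.03 N m, no spring, stays where left. 0 = closed: its tongue (50 x 10 x 3 mm, 2 mm above a carrier's flange) points to the bay's -y across the tail of a carrier that is home. Opens clockwise from above to a stop at 1.75 rad; at 1.57 the tongue points to the bay's -x, clear; below 1.1 it may foul the carrier.
- clip_knob (a point): Centre of the top of the clip's upright round knob, 12 mm in diameter, 26 mm high, top 49 mm above the desk; 35 mm from the pivot, towards the bay's -x when the clip is closed (0), towards the bay's +y at 1.57 rad. Pinch or push it round its arc.
- clip_pivot (a point): Centre of the clip's pivot, bay x -52, y +62 mm, 20 mm above the desk; its screw head rises to 28 mm.
- carrier: The carrier to use, with the square pocket; loose, 0.25 kg. Aluminium flange plate 110 x 64 x 6 mm: in its frame x -60 (tail) to +50 mm (nose), y +-32 mm, underside at z 0, z up. On it a square pocket frame and a dark upright handle near the tail.
- carrier_handle (a point): Centre of the top of the carrier's handle: block 20 mm along the carrier's x, 14 mm along its y, centred at carrier x -33 mm, y 0, from z 6 to z 50 mm. Axes as the carrier's.
- carrier_pocket (a point): Centre of the square pocket's floor, carrier x +22 mm, z 6 mm. Pocket 44 x 44 mm inside, 50 x 50 mm outside, walls 8 mm high (top at carrier z 14 mm). Axes as the carrier's.
- cube: Black filter cube, loose, about 0.13 kg, 40 x 40 x 34 mm (collides from x -19 to +21 mm, y +-20 mm); origin at the centre of its underside, z up; its green window is on its -x face. The objective and the screw tin stand close before its +x and -x faces, so only its y flanks are free to grasp.
- cube_window (a point): Centre of the cube's face with the green window, 20 mm from the cube's origin along its -x, 17 mm up.
- carrier_round: The other carrier, same plate and handle, but with a round 37 mm pocket in a solid square: leave alone. Origin and axes as the carrier's.
- objective: Spare objective, 28 mm in diameter, 54 mm high, stands about 46 mm from the cube's centre; origin under its centre. Bystander.
- screw_tin: Small screw tin with blue lid, 49 x 67 mm, 24 mm high, stands about 58 mm from the cube's centre, before its window; origin under its centre. Bystander.
- objective_case: Clear round objective case with black base, 44 mm in diameter, 72 mm high; origin under its centre. Bystander between the bay and the cube.
- media_bottle: Glass bottle with blue cap, 56 mm in diameter, 105 mm high; origin under its centre. Bystander.
There are look-alikes about, which are no part of the job. Leave any pink look-alike of the cube alone.

How it is judged:
By the outcome, as a careful person would: the job done as asked, in the order asked, and still so for the second after the job is handed in, with the robot touching nothing.
It also fails if it takes over 72 s, if anything falls off the work surface, if the arm or the gripper's body presses on something with over 40 N, if the wrist force passes 120 N, or if a joint passes its speed limit or range.

## Working session

There is one attempt and no reset: what is moved stays moved. The work goes in short steps, Python scripts to look and compute and a shell command to move; the robot and the scene stay as the last step left them, time stands still between calls to the robot, and variables do not carry over. Pictures are saved under pics/ and viewed, at most 10 in all, crops included, and the job is handed in when it is done.

```bash
mkdir -p pics; cat > h.py <<'E'
import numpy as np, cv2
from station import bot
def cam(n):
    c=bot.read_camera(n); c['f']=200/np.tan(np.radians(c['fovy'])/2); return c
def save(c,name,box=None,s=1):
    p=c['pixels'][:,:,::-1]
    if box: p=p[box[1]:box[3],box[0]:box[2]]
    cv2.imwrite('pics/'+name,cv2.resize(p,None,fx=s,fy=s,interpolation=cv2.INTER_CUBIC))
def ray(c,u,v):
    x,y=(u-c['cx'])/c['f'],(v-c['cy'])/c['f']
    return c['pose'][:3,3], c['pose'][:3,:3]@np.array([x,y,1.])
def onplane(c,u,v,z):
    o,d=ray(c,u,v); return o+d*(z-o[2])/d[2]
def cloud(c):
    v,u=np.mgrid[:400,:640]; d=c['depth']
    p=np.stack([(u-c['cx'])/c['f']*d,(v-c['cy'])/c['f']*d,d],-1)
    return p@c['pose'][:3,:3].T+c['pose'][:3,3]
E
python3 - <<'E'
from h import *
o=bot.get_obs();print(o['t'],o['eef_pos'],o['tool_rot'],o['gripper_width'])
for n in('top','scene'):
    c=cam(n);save(c,n+'0.png',s=1.25);print(n,c['fovy'],c['pose'].round(3).tolist()); np.savez(n+'0.npz',**c)
E
```

```text
0.0 [0.27179322 0.61711337 0.19099135] [-1.11736151e-04  2.05908402e-01  9.78570803e-01 -9.49177813e-04] 0.9980773820057639
top 48.19732359372016 [[0.024, -0.99, 0.139, 0.404], [-0.999, -0.028, -0.021, -0.11], [0.025, -0.138, -0.99, 1.188], [0.0, 0.0, 0.0, 1.0]]
scene 53.80466580001607 [[0.448, -0.667, 0.595, -0.08], [-0.894, -0.33, 0.303, -0.445], [-0.006, -0.668, -0.744, 0.853], [0.0, 0.0, 0.0, 1.0]]
```

View pics/top0.png

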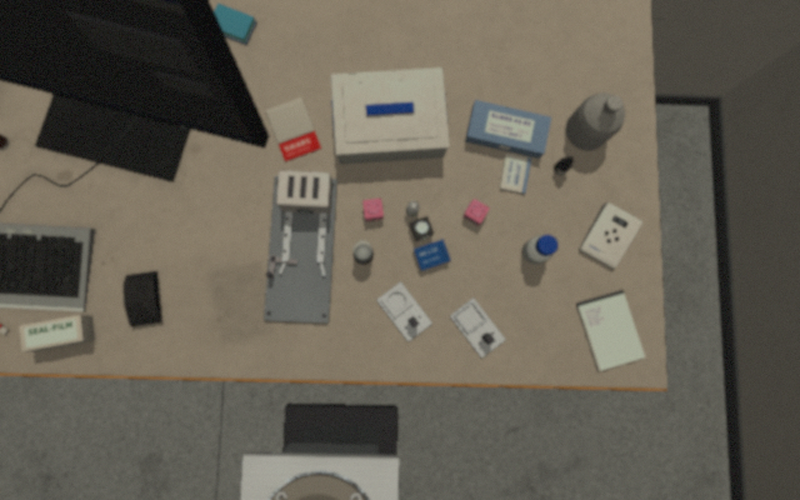

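View pics/scene0.png

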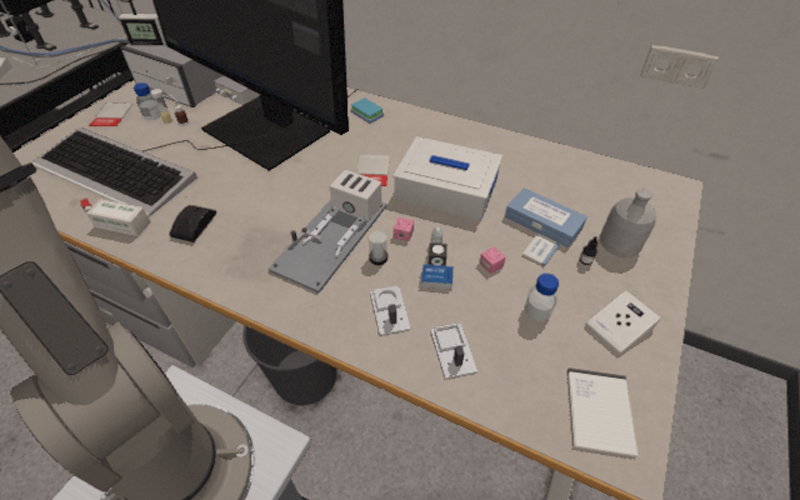

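The top view (800x500) shows the bay at (300,245), with its clip knob at about (270,262). Candidates:
- **Cube:** black cube (422,228). The pink ones at (373,210) and (476,211) are look-alikes.
- **Carrier:** square pocket (478,327), round pocket (405,311).

I'll use the black cube and the carrier at (478,327), and check both in a close crop.

```bash
python3 - <<'E'
from h import *
for n,b,s in(('top',(205,130,415,290),3.8),('scene',(205,130,415,310),3.3)):
    c=dict(np.load(n+'0.npz'));save(c,n+'1.png',b,s)
    P=cloud(c);hsv=cv2.cvtColor(c['pixels'],cv2.COLOR_RGB2HSV)
    m=(P[...,0]>.35)&(P[...,0]<.95)&(P[...,1]>-.35)&(P[...,1]<.2)&(P[...,2]>.009)&(P[...,2]<.2)
    k,l,st,ce=cv2.connectedComponentsWithStats(m.astype(np.uint8))
    for i in range(1,k):
        if st[i,4]>15:
            q=P[l==i];print(n,st[i].tolist(),ce[i].round(1),np.median(q,0).round(3),q.min(0).round(3),q.max(0).round(3))
E
```

```text
top [265, 56, 95, 76, 6432] [311.5  92.3] [ 0.845 -0.122  0.081] [ 0.76  -0.247  0.009] [0.95  0.002 0.096]
top [373, 80, 24, 38, 688] [385.4  99.1] [ 0.85  -0.323  0.038] [ 0.809 -0.35   0.01 ] [ 0.904 -0.291  0.045]
top [171, 105, 45, 14, 179] [196.8 111.9] [0.748 0.141 0.185] [0.737 0.103 0.17 ] [0.764 0.2   0.2  ]
top [211, 137, 59, 122, 5833] [240.7 197.3] [0.576 0.054 0.014] [ 0.418 -0.013  0.009] [0.728 0.128 0.094]
top [290, 159, 17, 18, 254] [298.4 167.5] [ 0.657 -0.093  0.034] [ 0.637 -0.114  0.009] [ 0.68  -0.071  0.041]
top [371, 159, 21, 22, 262] [380.8 169.6] [ 0.658 -0.311  0.034] [ 0.634 -0.338  0.01 ] [ 0.686 -0.287  0.041]
top [325, 161, 11, 13, 106] [330.  166.9] [ 0.659 -0.176  0.045] [ 0.649 -0.19   0.01 ] [ 0.676 -0.164  0.057]
top [328, 173, 20, 20, 263] [337.2 182.8] [ 0.618 -0.196  0.035] [ 0.597 -0.223  0.009] [ 0.646 -0.172  0.041]
top [283, 193, 16, 19, 256] [290.3 202. ] [ 0.56  -0.076  0.071] [ 0.543 -0.095  0.009] [ 0.583 -0.055  0.079]
top [331, 192, 30, 25, 478] [345.5 203.8] [ 0.565 -0.221  0.023] [ 0.533 -0.259  0.009] [ 0.598 -0.181  0.03 ]
top [30
[... 847 characters left out ...]
[ 0.908 -0.285  0.043]
scene [314, 174, 17, 18, 225] [322.3 181.9] [ 0.65  -0.093  0.032] [ 0.636 -0.112  0.009] [ 0.682 -0.066  0.037]
scene [337, 182, 25, 48, 746] [349.2 210. ] [ 0.585 -0.203  0.023] [ 0.534 -0.256  0.009] [ 0.672 -0.16   0.057]
scene [295, 185, 15, 26, 330] [301.6 197.1] [ 0.553 -0.077  0.055] [ 0.543 -0.094  0.009] [ 0.582 -0.053  0.075]
scene [383, 197, 21, 20, 267] [393.3 206.4] [ 0.653 -0.311  0.032] [ 0.634 -0.336  0.009] [ 0.685 -0.284  0.037]
scene [299, 229, 22, 30, 276] [310.3 241.5] [ 0.453 -0.156  0.014] [ 0.412 -0.189  0.01 ] [ 0.5   -0.11   0.053]
scene [347, 258, 25, 35, 235] [362.9 276. ] [ 0.406 -0.327  0.015] [ 0.383 -0.345  0.009] [ 0.474 -0.264  0.053]
```

View pics/top1.png

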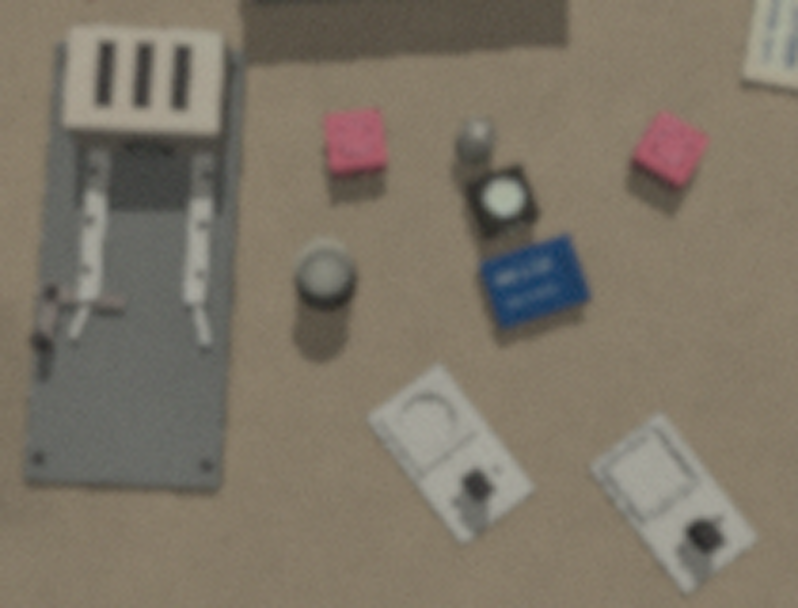

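View pics/scene1.png

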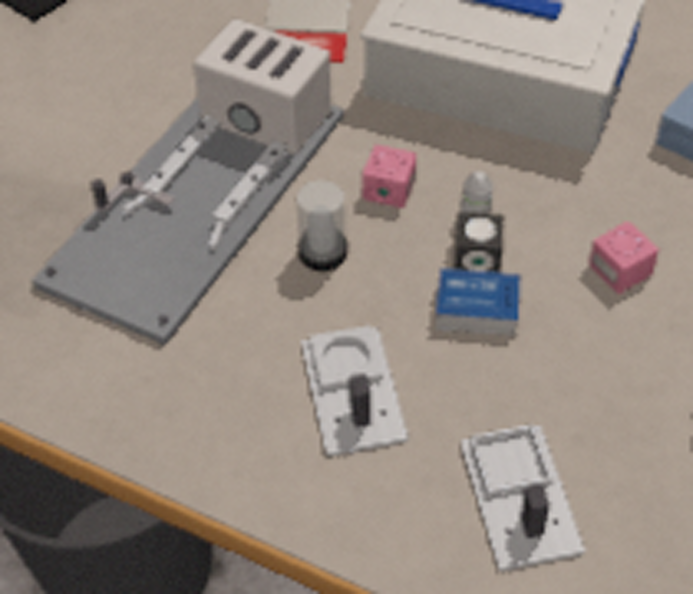

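The crops confirm it. In the top crop (scale 3.8), the black cube at (502,200) has its green window towards the tin, and the square-pocket carrier is at (675,500). The clip is closed, with its knob at (43,340). Next I'll get coarse poses and the helper that works out rows.

```bash
cat >> h.py <<'E'
from scipy.spatial.transform import Rotation as R
def tool():
    o=bot.get_obs();q=o['tool_rot'];return np.array(o['eef_pos']),R.from_quat([q[1],q[2],q[3],q[0]]).as_matrix()
def row(T,yaw=None,frm=None):
    """target xyz (m), yaw= world direction of the tool y axis (mod pi) -> row cm"""
    p,M=frm or tool(); d=M.T@(np.array(T)-p)*100; s=0
    if yaw is not None:
        cur=np.arctan2(M[1,1],M[0,1]); s=-((yaw-cur+np.pi/2)%np.pi-np.pi/2)
    return np.round([*d,s],2).tolist()
def bayp(b,x,y,z=0):
    c,s=np.cos(b[2]),np.sin(b[2]); return np.array([b[0]+c*x-s*y,b[1]+s*x+c*y,z])
def rectplane(c,mask,z):
    k,l,st,ce=cv2.connectedComponentsWithStats(mask.astype(np.uint8))
    i=1+np.argmax(st[1:,4]);v,u=np.nonzero(l==i)
    w=np.array([onplane(c,a,b,z)[:2] for a,b in zip(u,v)],np.float32)
    return cv2.minAreaRect(cv2.convexHull(w)),w
E
python3 - <<'E'
from h import *
c=dict(np.load('top0.npz'));P=cloud(c);im=c['pixels'].astype(int);hsv=cv2.cvtColor(c['pixels'],cv2.COLOR_RGB2HSV).astype(int)
def box(x0,x1,y0,y1):return (P[...,0]>x0)&(P[...,0]<x1)&(P[...,1]>y0)&(P[...,1]<y1)
for n,b in(('round',box(.37,.53,-.22,-.09)),('carrier',box(.34,.5,-.37,-.25))):
    m=b&(hsv[...,1]<40)&(hsv[...,2]>100)
    r,w=rectplane(c,m,.006);print(n,r,cv2.boxPoints(r).round(3).tolist())
# slab: bluish grey
m=box(.38,.60,-.05,.16)&(im[...,2]>=im[...,0]-3)&(P[...,2]<.05)
k,l,st,ce=cv2.connectedComponentsWithStats(m.astype(np.uint8));i=1+np.argmax(st[1:,4]);M=l==i
L=[];Rr=[]
for v in range(215,256):
    u=np.nonzero(M[v])[0]
    if len(u)>30:L.append(onplane(c,u.min()-.5,v,.012));Rr.append(onplane(c,u.max()+.5,v,.012))
for n,a in(('L',L),('R',Rr)):
    a=np.array(a);f=np.polyfit(a[:,0],a[:,1],1);print(n,f,np.polyval(f,.45))
F=[onplane(c,u,np.nonzero(M[:,u])[0].max()+.5,.012) for u in range(218,258)];F=np.array(F);f=np.polyfit(F[:,1],F[:,0],1);print('front',f,np.polyval(f,.06))
m=box(.57,.66,-.25,-.15)&(P[...,2]>.031);r=cv2.minAreaRect(P[m][:,:2].astype(np.float32));print('cube',r,P[m].mean(0))
w=cam('wrist');print(w['fovy'],w['f'],w['cx'],w['cy'],w['pose'].round(3).tolist())
E
```

```text
round ((0.44643184542655945, -0.16455933451652527), (0.11287108808755875, 0.06739562749862671), 38.35635757446289) [[0.38100001215934753, -0.17299999296665192], [0.4230000078678131, -0.22599999606609344], [0.5120000243186951, -0.15600000321865082], [0.4699999988079071, -0.10300000011920929]]
carrier ((0.4162619709968567, -0.31855231523513794), (0.11348908394575119, 0.06772707402706146), 38.23323440551758) [[0.35100001096725464, -0.3269999921321869], [0.3930000066757202, -0.3799999952316284], [0.4819999933242798, -0.3100000023841858], [0.4399999976158142, -0.25699999928474426]]
L [0.01957156 0.11218905] 0.12099624923233061
R [-0.05973742  0.02531284] -0.0015690052523581778
front [0.02359814 0.42356178] 0.42497767297668326
cube ((0.6331157684326172, -0.19195988774299622), (0.06695383042097092, 0.039496615529060364), 21.506994247436523) [ 0.62634181 -0.19348628  0.03681216]
65.70646984690485 309.70691628693146 319.63680556883907 196.87301165163632 [[0.404, 0.882, 0.243, 0.21], [0.915, -0.389, -0.11, 0.643], [-0.002, 0.267, -0.964, 0.373], [0.0, 0.0, 0.0, 1.0]]
```

```bash
python3 - <<'E'
from h import *
print(row([.50,.06,.20],np.pi/2))
E
```

```text
[-43.34, -41.81, -0.81, -0.41]
```

```bash
python3 -m jog '[[-4,-3.5,-0.1,-0.05],[-7,-6.5,-0.3,-0.1],[-10,-9.5,-0.4,-0.15],[-13,-12.5,-0.5,-0.2],[-16,-15.5,-0.5,-0.25],[-19,-18.5,-0.6,-0.3],[-22,-21.5,-0.6,-0.35],[-25,-24.5,-0.7,-0.4],[-28,-27,-0.8,-0.4],[-31,-30,-0.8,-0.41],[-34,-33,-0.8,-0.41],[-37,-36,-0.8,-0.41],[-40,-39,-0.8,-0.41],[-42,-41,-0.8,-0.41],[-43.3,-41.8,-0.8,-0.41],[-43.3,-41.8,-0.8,-0.41],[-43.3,-41.8,-0.8,-0.41]]' -1
cat >> h.py <<'E'
def wplane(c,u,v,z):
    x,y=u-c['cx'],v-c['cy'];r=np.hypot(x,y)+1e-9;t=r/c['f']
    d=c['pose'][:3,:3]@np.array([x/r*np.sin(t),y/r*np.sin(t),np.cos(t)]);o=c['pose'][:3,3]
    return o+d*(z-o[2])/d[2]
def wproj(c,p):
    q=np.linalg.inv(c['pose'])@np.append(p,1);r=np.hypot(q[0],q[1]);t=np.arctan2(r,q[2])
    return c['cx']+q[0]/r*t*c['f'],c['cy']+q[1]/r*t*c['f']
def ortho(c,x0,x1,y0,y1,z,res=.0005):
    """wrist picture resampled on plane z: rows = x descending, cols = y descending"""
    X,Y=np.meshgrid(np.arange(x1,x0,-res),np.arange(y1,y0,-res),indexing='ij')
    q=(np.stack([X,Y,np.full(X.shape,z)],-1)-c['pose'][:3,3])@c['pose'][:3,:3]
    r=np.hypot(q[...,0],q[...,1])+1e-9;t=np.arctan2(r,q[...,2])*c['f']/r
    return cv2.remap(c['pixels'],(c['cx']+q[...,0]*t).astype(np.float32),(c['cy']+q[...,1]*t).astype(np.float32),cv2.INTER_LINEAR)[:,:,::-1]
E
python3 - <<'E'
from h import *
w=cam('wrist');np.savez('w1.npz',**w);print(w['pose'].round(3).tolist(),tool()[0])
cv2.imwrite('pics/w1.png',ortho(w,.40,.68,-.04,.16,.012))
E
```

```text
t: 1.57
eef_pos: [0.4999, 0.0597, 0.1998]
tool_rot: [-0.0, 0.004, 1.0, -0.0]
contact_force: [0.5, 0.2, -0.1]
gripper_width: 0.998
grasp_force: 0.0
[[0.009, 0.964, 0.266, 0.432], [1.0, -0.008, -0.003, 0.058], [-0.001, 0.266, -0.964, 0.382], [0.0, 0.0, 0.0, 1.0]] [0.49946003 0.06120634 0.19974423]
```

View pics/w1.png

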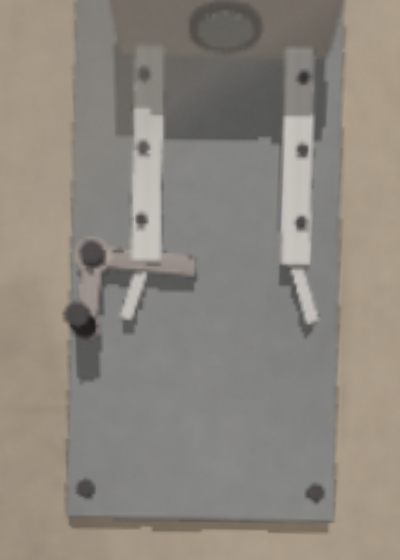

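The ortho view is 0.5 mm per pixel. The slab spans u 67–331 with its front edge at v≈520, the pivot is at (92,254), the knob top at (78,314) and the tongue end at (195,265). Now to fit the slab and knob numerically.

```bash
python3 - <<'E'
from h import *
w=dict(np.load('w1.npz'))
g=ortho(w,.36,.70,-.06,.18,.012,.0005).astype(int)
sat=(g[...,2]-g[...,0])  # R-B: desk brownish positive
s=cv2.GaussianBlur(sat.astype(np.float32),(0,0),1.5)
th=(np.median(s[300:400,150:400])+np.median(s[300:600,430:470]))/2;print('th',th)
M=(s<th)
xs=lambda v:.70-v*.0005; ys=lambda u:.18-u*.0005
L=[];Rr=[]
for v in list(range(60,180))+list(range(440,580)):
    u=np.nonzero(M[v])[0]; u=u[(u>60)&(u<420)]
    L.append((xs(v),ys(u.min()-.5)));Rr.append((xs(v),ys(u.max()+.5)))
F=[(ys(u),xs(np.nonzero(M[:620,u])[0].max()+.5)) for u in range(130,350)]
def rf(a):
    a=np.array(a)
    for _ in range(4):
        f=np.polyfit(a[:,0],a[:,1],1);r=abs(a[:,1]-np.polyval(f,a[:,0]));a=a[r<=max(.0008,2*np.median(r))]
    return f
l,r,f=rf(L),rf(Rr),rf(F);print(l,r,f,'width',np.polyval(l,.45)-np.polyval(r,.45))
yaw=(l[0]+r[0]-f[0])/3
ym=lambda x:(np.polyval(l,x)+np.polyval(r,x))/2
xf=np.polyval(f,ym(.42));p=np.array([xf,ym(xf)]);
b=p-[0,0]; c,sn=np.cos(yaw),np.sin(yaw)
org=p-np.array([c*-.18-sn*.0075,sn*-.18+c*.0075]);B=[*org,yaw];print('bay',np.round(B,4))
for n,(x,y,z) in dict(piv=(-.052,.062,.028),knob=(-.087,.062,.049)).items():
    W=bayp(B,x,y,z);print(n,W.round(4),'px',np.round(wproj(w,W),1))
# knob top dark blob
t=ortho(w,.48,.56,.08,.16,.049,.00025);d=(t.max(-1)<75).astype(np.uint8)
k,lb,st,ce=cv2.connectedComponentsWithStats(d)
for i in range(1,k):
    if st[i,4]>150:print('dark@49',st[i].tolist(),.56-ce[i][1]*.00025,.16-ce[i][0]*.00025)
cv2.imwrite('pics/k.png',t)
for _ in range(4):cam('top');print(tool()[0].round(4))
E
```

```text
th 17.510284Traceback (most recent call last):
  File "<stdin>", line 12, in <module>
    return umr_minimum(a, axis, None, out, keepdims, initial, where)
ValueError: zero-size array to reduction operation minimum which has no identity
```

```bash
cat > bay.py <<'E'
from h import *
w=dict(np.load('w1.npz'))
g=ortho(w,.36,.70,-.06,.18,.012,.0005).astype(int)
s=cv2.GaussianBlur((g[...,2]-g[...,0]).astype(np.float32),(0,0),1.5);M=(s<17.5)
xs=lambda v:.70-v*.0005; ys=lambda u:.18-u*.0005
L=[];Rr=[]
for v in list(range(60,180))+list(range(430,550)):
    u=np.nonzero(M[v])[0]; u=u[(u>60)&(u<420)]
    if len(u): L.append((xs(v),ys(u.min()-.5)));Rr.append((xs(v),ys(u.max()+.5)))
F=[(ys(u),xs(np.nonzero(M[:620,u])[0].max()+.5)) for u in range(130,350)]
def rf(a):
    a=np.array(a)
    for _ in range(4):
        f=np.polyfit(a[:,0],a[:,1],1);r=abs(a[:,1]-np.polyval(f,a[:,0]));a=a[r<=max(.0008,2*np.median(r))]
    return f
l,r,f=rf(L),rf(Rr),rf(F);print(l,r,f,'width',np.polyval(l,.45)-np.polyval(r,.45))
yaw=(l[0]+r[0]-f[0])/3
ym=lambda x:(np.polyval(l,x)+np.polyval(r,x))/2
xf=np.polyval(f,ym(.42));p=np.array([xf,ym(xf)]); c,sn=np.cos(yaw),np.sin(yaw)
org=p-np.array([c*-.18-sn*.0075,sn*-.18+c*.0075]);B=[*org,yaw];print('bay',np.round(B,4))
for n,(x,y,z) in dict(piv=(-.052,.062,.028),knob=(-.087,.062,.049)).items(): print(n,bayp(B,x,y,z).round(4))
t=ortho(w,.48,.58,.08,.16,.049,.00025);d=(t.max(-1)<75).astype(np.uint8)
k,lb,st,ce=cv2.connectedComponentsWithStats(d)
for i in range(1,k):
    if st[i,4]>150:print('dark@49',st[i].tolist(),.58-ce[i][1]*.00025,.16-ce[i][0]*.00025)
t2=ortho(w,.48,.58,.08,.16,.028,.00025)
cv2.imwrite('pics/k.png',np.hstack([t,t2]))
for _ in range(4):cam('top');print(tool()[0].round(4))
E
python3 bay.py
```

```text
[-0.02069859  0.13603349] [-0.01906021  0.00114231] [0.02082237 0.41833182] width 0.1341539019440178
bay [ 0.5994  0.0491 -0.0202]
piv [0.5487 0.1122 0.028 ]
knob [0.5137 0.1129 0.049 ]
dark@49 [192, 160, 33, 20, 345] 0.5375753623188405 0.10756811594202899
dark@49 [168, 258, 45, 51, 1286] 0.5080600699844479 0.1118355365474339
[0.4992 0.062  0.1997]
[0.4992 0.0623 0.1998]
[0.4992 0.0624 0.1998]
[0.4993 0.0623 0.1999]
```

View pics/k.png

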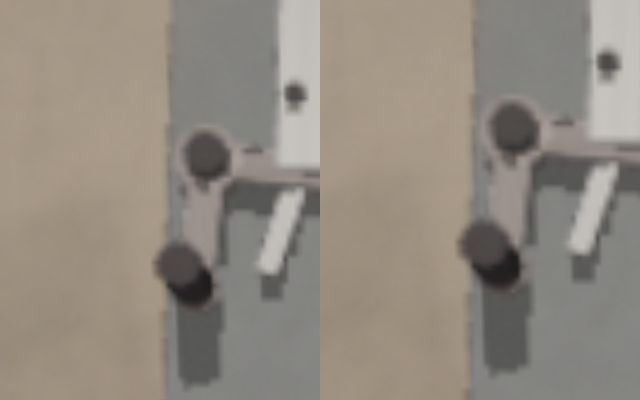

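The knob top is in the left panel at (178,265), world (0.514,0.1155). The pivot is at (0.548,0.112) and the clip sits about 0.09 rad open. I'll pinch the knob and drag it round its arc.

```bash
python3 - <<'E'
from h import *
B=[.5994,.0491,-.0202];np.save('B.npy',B)
print(row([.5138,.1145,.20]),row([.5138,.1145,.030]), np.round(bot.get_obs()['q'],2))
p0=np.array([.5138,.1145,.03]);pv=np.array([.5485,.112,.03]);M=tool()[1]
print([row(pv+[*(.035*(R.from_euler('z',-.0202).apply([-np.cos(a),np.sin(a),0]))[:2]),0],frm=(p0,M)) for a in np.linspace(.25,1.65,10)])
E
```

```text
[-1.44, 5.23, -0.01, 0.0] [-1.44, 5.22, 16.99, 0.0] [-0.47  0.18  0.25  1.96 -0.05  1.    1.38]
[[-0.1, 0.68, 0.0, 0.0], [-0.28, 1.2, 0.0, 0.0], [-0.54, 1.67, 0.0, 0.0], [-0.87, 2.1, 0.0, 0.0], [-1.27, 2.48, 0.0, 0.0], [-1.72, 2.79, 0.0, 0.0], [-2.21, 3.02, 0.0, 0.0], [-2.73, 3.18, 0.0, 0.0], [-3.27, 3.25, -0.0, 0.0], [-3.81, 3.24, -0.0, 0.0]]
```

```bash
python3 -m jog '[[-0.7,3,2,0],[-1.4,5.2,5,0],[-1.4,5.2,9,0],[-1.4,5.2,12,0],[-1.4,5.2,15,0],[-1.4,5.2,17,0],[-1.4,5.2,17,0],[-1.4,5.2,17,0]]' 0 && python3 -m jog '[[0,0,0,0],[0,0,0,0],[0,0,0,0],[0,0,0,0],[0,0,0,0],[0,0,0,0]]' 1 25
```

```text
t: 2.48
eef_pos: [0.5132, 0.1132, 0.0295]
tool_rot: [-0.001, 0.002, 1.0, -0.0]
contact_force: [1.2, 0.1, 1.1]
gripper_width: 0.501
grasp_force: 0.0
t: 2.98
eef_pos: [0.5144, 0.1127, 0.0305]
tool_rot: [0.0, 0.002, 1.0, 0.0]
contact_force: [0.2, -0.3, -0.6]
gripper_width: -0.001
grasp_force: 0.0
```

Gripper width is 0, so the pinch missed. Taking a look.

```bash
python3 - <<'E'
from h import *
w=cam('wrist');save(w,'w2.png',(200,60,500,300),2.0);print(w['pose'].round(3).tolist(),tool()[0]); print([np.round(wproj(w,p)) for p in ([.5138,.1145,.049],[.5485,.112,.028],[.514,.1127,.0305])])
E
```

```text
[[0.006, 0.964, 0.267, 0.447], [1.0, -0.006, -0.002, 0.111], [-0.0, 0.267, -0.964, 0.212], [0.0, 0.0, 0.0, 1.0]] [0.51426579 0.11272816 0.03032746]
[array([327., 234.]), array([322., 269.]), array([323., 223.])]
```

View pics/w2.png

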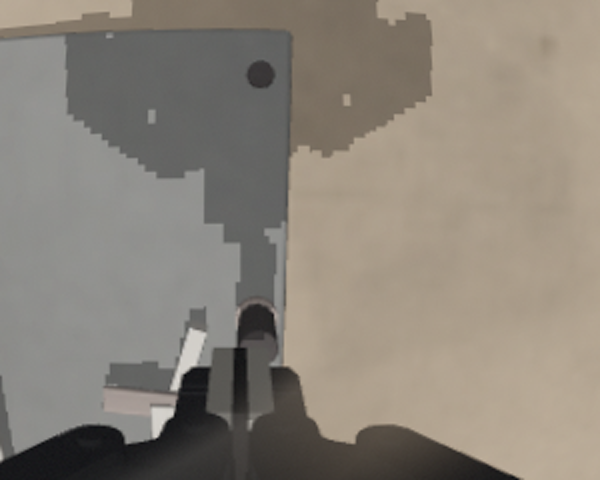

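The picture shows the knob at crop (257,320), on the robot side of the shut fingertips at (240,350–410). I'll use the wrist depth to tell whether the offset is in height or in x.

```bash
cat >> h.py <<'E'
def wcloud(c):
    v,u=np.mgrid[:400,:640];x,y=u-c['cx'],v-c['cy'];r=np.hypot(x,y)+1e-9;t=r/c['f'];k=np.tan(t)/r*c['depth']
    return np.stack([x*k,y*k,c['depth']],-1)@c['pose'][:3,:3].T+c['pose'][:3,3]
E
python3 - <<'E'
from h import *
w=cam('wrist');P=wcloud(w)
for cu,cv in ((257,310),(257,325),(262,343),(265,350),(225,353),(225,370),(225,400),(250,353),(260,370),(240,370),(110,400),(260,75),(150,300)):
    u,v=200+cu//2,60+cv//2;print((cu,cv),P[v,u].round(4),w['depth'][v,u].round(4))
w1=dict(np.load('w1.npz'));P=wcloud(w1)
m=(abs(P[...,0]-.51)<.03)&(abs(P[...,1]-.113)<.025)&(P[...,2]>.036);print(P[m].mean(0),P[m].min(0),P[m].max(0),m.sum())
E
```

```text
(257, 310) [0.5087 0.1158 0.0302] 0.192
(257, 325) [0.5091 0.1155 0.0417] 0.1811
(262, 343) [0.5118 0.117  0.0492] 0.1746
(265, 350) [0.5028 0.1165 0.0767] 0.1456
(225, 353) [0.5031 0.107  0.0773] 0.1452
(225, 370) [0.5032 0.1073 0.0873] 0.1355
(225, 400) [0.5036 0.1076 0.1011] 0.1224
(250, 353) [0.5029 0.1131 0.0777] 0.1448
(260, 370) [0.5037 0.1152 0.0862] 0.1368
(240, 370) [0.5035 0.1108 0.0866] 0.1363
(110, 400) [0.5439 0.0657 0.0235] 0.208
(260, 75) [0.4363 0.1175 0.0155] 0.1868
(150, 300) [0.5112 0.08   0.0119] 0.2104
[0.49331145 0.1110006  0.31185362] [0.48166295 0.08800401 0.03605434] [0.51952411 0.13255678 0.34653986] 13718
```

```bash
python3 - <<'E'
from h import *
c=cam('scene');P=cloud(c);m=(abs(P[...,0]-.51)<.04)&(abs(P[...,1]-.112)<.06)&(P[...,2]>.03)&(P[...,2]<.3)
v,u=np.nonzero(m);print(u.min(),u.max(),v.min(),v.max())
for a in range(v.min(),v.max()+1,4):
    r=P[a][m[a]]; 
    if len(r):print(a,len(r),r.min(0).round(3),r.max(0).round(3))
u0,v0=int(u.mean()),int(v.mean());save(c,'s2.png',(u0-75,v0-45,u0+75,v0+75),4)
E
```

```text
204 250 112 190
112 2 [0.528 0.081 0.295] [0.535 0.083 0.3  ]
116 5 [0.513 0.076 0.278] [0.541 0.088 0.3  ]
120 18 [0.476 0.076 0.275] [0.532 0.15  0.299]
124 34 [0.475 0.074 0.26 ] [0.535 0.135 0.295]
128 33 [0.474 0.075 0.242] [0.54  0.136 0.282]
132 31 [0.473 0.076 0.242] [0.527 0.126 0.269]
136 30 [0.476 0.077 0.226] [0.531 0.136 0.26 ]
140 29 [0.475 0.076 0.21 ] [0.534 0.132 0.244]
144 30 [0.474 0.077 0.205] [0.526 0.134 0.234]
148 29 [0.474 0.077 0.195] [0.522 0.134 0.221]
152 33 [0.475 0.073 0.156] [0.518 0.168 0.207]
156 33 [0.491 0.073 0.146] [0.517 0.169 0.185]
160 36 [0.494 0.053 0.137] [0.522 0.159 0.17 ]
164 30 [0.496 0.053 0.127] [0.523 0.151 0.163]
168 24 [0.496 0.057 0.113] [0.515 0.139 0.151]
172 14 [0.5   0.077 0.107] [0.506 0.122 0.128]
176 9 [0.503 0.1   0.083] [0.516 0.13  0.097]
180 8 [0.502 0.101 0.076] [0.513 0.119 0.084]
184 3 [0.514 0.119 0.049] [0.518 0.123 0.05 ]
188 4 [0.506 0.113 0.04 ] [0.512 0.118 0.043]
```

View pics/s2.png

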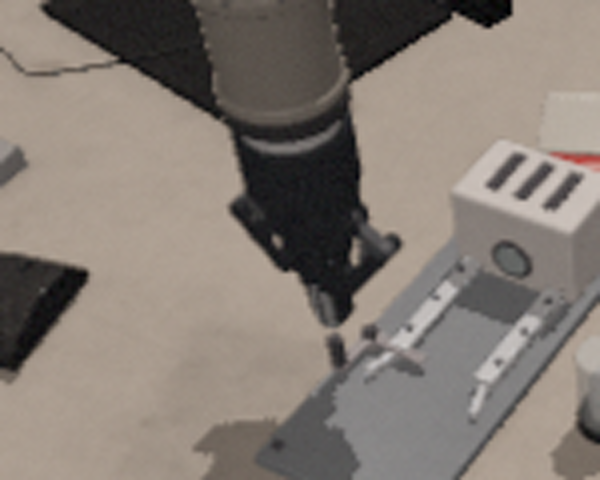

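The scene crop shows the shut fingertips at (325,320) hovering above the knob at (335,350). The real tip is about 44 mm higher than the reported TCP, while x and y agree. I'll use tip z = reported z + 0.044 from here on and check by force as I go.

```bash
python3 -m jog '[[0,0.25,0,0],[0,0.25,0,0],[0,0.25,0,0],[0,0.25,1.5,0],[0,0.25,3,0],[0,0.25,4,0],[0,0.25,4.2,0],[0,0.25,4.2,0]]' 0 && python3 -m jog '[[0,0,0,0],[0,0,0,0],[0,0,0,0],[0,0,0,0],[0,0,0,0],[0,0,0,0]]' 1 25
```

```text
t: 3.8
eef_pos: [0.5135, 0.1149, -0.0127]
tool_rot: [-0.001, 0.002, 1.0, -0.0]
contact_force: [-0.6, 0.0, -0.3]
gripper_width: 0.502
grasp_force: 0.0
t: 4.3
eef_pos: [0.5145, 0.1155, -0.0114]
tool_rot: [0.0, 0.002, 1.0, 0.0]
contact_force: [-1.1, -0.1, 5.8]
gripper_width: 0.125
grasp_force: 24.7
```

Pinched. Now dragging it round the arc.

```bash
python3 -m jog '[[-0.1,0.6,0,0],[-0.3,1.1,0,0],[-0.5,1.6,0,0],[-0.8,2.0,0,0],[-1.2,2.4,0,0],[-1.6,2.7,0,0],[-2.1,2.9,0,0],[-2.6,3.1,0,0],[-3.1,3.15,0,0],[-3.5,3.15,0,0],[-3.7,3.15,0,0],[-3.7,3.15,0,0],[-3.7,3.15,0,0]]' && python3 -m jog '[[0,0,0,0],[0,0,0,0],[0,0,0,0],[0,0,-3,0],[0,0,-7,0],[0,0,-11,0],[0,0,-15,0],[0,0,-17,0],[0,0,-17,0]]' 0 && python3 - <<'E'
from h import *
c=cam('scene');P=cloud(c);im=c['pixels']
w=cam('wrist');g=ortho(w,.46,.60,.02,.18,.023);save({'pixels':g[:,:,::-1]},'w3.png',None,1.6)
E
```

```text
t: 5.38
eef_pos: [0.5509, 0.1492, -0.0116]
tool_rot: [-0.0, 0.002, 1.0, 0.001]
contact_force: [-3.0, 5.3, 3.6]
gripper_width: 0.125
grasp_force: 25.0
t: 6.13
eef_pos: [0.5548, 0.1468, 0.1634]
tool_rot: [0.004, 0.003, 1.0, 0.002]
contact_force: [0.4, 0.1, -0.8]
gripper_width: 0.499
grasp_force: 0.0
```

View pics/w3.png

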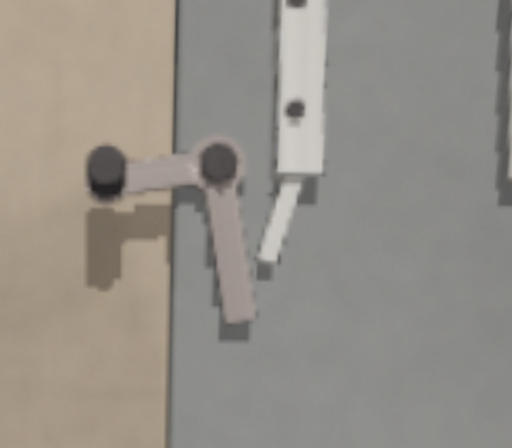

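The clip is open at about 1.42 rad, with its tongue from (218,163) to (238,320), well clear of the 64 mm wide path. Next I'll hover between the cube and the carrier and measure both.

```bash
python3 - <<'E'
from h import *
print(row([.585,-.19,.17],np.pi/2),tool()[0])
E
```

```text
[-3.52, -33.59, -1.15, -0.01] [0.55164251 0.14612947 0.15862193]
```

```bash
python3 -m jog '[[-0.5,-4,-0.5,0],[-1,-8,-1,0],[-1.5,-12,-1.1,0],[-2,-16,-1.1,0],[-2.5,-20,-1.1,0],[-3,-24,-1.1,0],[-3.5,-28,-1.1,0],[-3.5,-31.5,-1.1,0],[-3.5,-33.6,-1.1,-0.01],[-3.5,-33.6,-1.1,-0.01],[-3.5,-33.6,-1.1,-0.01],[-3.5,-33.6,-1.1,-0.01]]' -1
python3 - <<'E'
from h import *
w=cam('wrist');np.savez('w4.npz',**w);print(tool()[0].round(4),w['pose'][:3,3].round(3))
g=ortho(w,.54,.70,-.28,-.12,.034,.0005).astype(int)
P=wcloud(w)
for zl in (.024,.028,.031):
    m=(P[...,2]>zl)&(P[...,2]<.042)&(abs(P[...,0]-.62)<.045)&(abs(P[...,1]+.195)<.04)
    k,l,st,ce=cv2.connectedComponentsWithStats(m.astype(np.uint8));i=1+np.argmax(st[1:,4])
    q=P[l==i];print(zl,st[i],cv2.minAreaRect(q[:,:2].astype(np.float32)),q.mean(0),np.percentile(q[:,2],[5,50,95]))
# colour ways: dark cube body on plane .034; tin blue
hs=cv2.cvtColor(g.astype(np.uint8),cv2.COLOR_BGR2HSV)
for n,m in(('dark',hs[...,2]<70),('blue',(hs[...,1]>130)&(hs[...,0]>95)&(hs[...,0]<125))):
    k,l,st,ce=cv2.connectedComponentsWithStats(m.astype(np.uint8))
    for i in np.argsort(-st[1:,4])[:3]+1:
        v,u=np.nonzero(l==i);r=cv2.minAreaRect(np.stack([.70-v*.0005,-.12-u*.0005],1).astype(np.float32));print(n,st[i].tolist(),r)
E
```

```text
t: 7.23
eef_pos: [0.5838, -0.1885, 0.1673]
tool_rot: [-0.001, -0.003, 1.0, 0.001]
contact_force: [1.1, -0.4, -0.2]
gripper_width: 1.001
grasp_force: 0.0
[ 0.5842 -0.1878  0.1677] [ 0.517 -0.191  0.349]
0.024 [ 290  190   47   46 1387] ((0.6216420531272888, -0.19717726111412048), (0.042198412120342255, 0.04057395085692406), 21.44098472595215) [ 0.62066938 -0.1971434   0.03384639] [0.02989214 0.03414085 0.03576162]
0.028 [ 290  190   47   46 1347] ((0.6218652725219727, -0.1970951408147812), (0.042005397379398346, 0.040343042463064194), 22.17033576965332) [ 0.62109957 -0.19713932  0.03407183] [0.03196184 0.03418182 0.03577575]
0.031 [ 290  191   47   45 1305] ((0.6219372749328613, -0.1972372680902481), (0.041634898632764816, 0.04031902551651001), 21.29572868347168) [ 0.62158811 -0.19701597  0.03422333] [0.03273031 0.03421497 0.03578606]
dark [105, 112, 98, 108, 3340] ((0.618179976940155, -0.19720882177352905), (0.045143112540245056, 0.04077113792300224), 21.41295051574707)
dark [163, 200, 11, 5, 27] ((0.5992586612701416, -0.20389656722545624), (0.0012999091995880008, 0.005385172553360462), 21.801172256469727)
dark [143, 119, 7, 4, 17] ((0.6397500038146973, -0.19299998879432678), (0.003000006079673767, 0.0015000104904174805), 90.0)
blue [126, 206, 148, 114, 9750] ((0.5652913451194763, -0.21947935223579407), (0.046379782259464264, 0.06335541605949402), 20.282577514648438)
```

Cube top centre is (0.6217,-0.1972) with yaw 0.375. Next I measure the carrier in the same picture and work out the grasp row.

```bash
cat > car.py <<'E'
from h import *
def carrier(w,x,y,yaw0,h=.006,rad=.085):
    g=ortho(w,x-rad,x+rad,y-rad,y+rad,h,.0005);hs=cv2.cvtColor(g,cv2.COLOR_BGR2HSV).astype(int)
    m=((hs[...,1]<38)&(hs[...,2]>120)).astype(np.uint8);m=cv2.morphologyEx(m,cv2.MORPH_OPEN,np.ones((5,5)))
    k,l,st,ce=cv2.connectedComponentsWithStats(m);i=1+np.argmax(st[1:,4]);v,u=np.nonzero(l==i)
    r=cv2.minAreaRect(np.stack([x+rad-v*.0005,y+rad-u*.0005],1).astype(np.float32))
    a=np.radians(r[2]);a=a+np.round((yaw0-a)/(np.pi/2))*np.pi/2
    c=np.array(r[0]);return r,[*(c+.005*np.array([np.cos(a),np.sin(a)])),a]
E
python3 - <<'E'
from car import *
w=dict(np.load('w4.npz'));r,C=carrier(w,.416,-.318,.668);print(r,np.round(C,4))
P=wcloud(w);m=(P[...,2]>.045)&(P[...,2]<.065)&(abs(P[...,0]-.40)<.04)&(abs(P[...,1]+.335)<.04);print('handle',m.sum(),P[m].mean(0),bayp(C,-.033,0,.05))
print(row([.6217,-.1972,.05],np.pi/2+.375),row([.6217,-.1972,-.034],np.pi/2+.375),tool()[0])
E
```

```text
((0.4176785349845886, -0.3195696473121643), (0.11202792078256607, 0.06516555696725845), 38.38652801513672) [ 0.4216 -0.3165  0.67  ]
handle 215 [ 0.39648528 -0.33592261  0.0496841 ] [ 0.39573103 -0.33695663  0.05      ]
[-3.76, -0.98, 11.76, -0.37] [-3.78, -0.99, 20.16, -0.37] [ 0.58423227 -0.18778622  0.16768238]
```

```bash
python3 -m jog '[[-2,-0.5,2,-0.12],[-3.5,-0.9,5,-0.24],[-3.8,-1,8,-0.37],[-3.8,-1,11,-0.37],[-3.8,-1,14,-0.37],[-3.8,-1,17,-0.37],[-3.8,-1,19,-0.37],[-3.8,-1,20.1,-0.37],[-3.8,-1,20.1,-0.37],[-3.8,-1,20.1,-0.37]]' -1 && python3 -m jog '[[0,0,0,0],[0,0,0,0],[0,0,0,0],[0,0,0,0],[0,0,0,0],[0,0,0,0]]' 1 40
```

```text
t: 8.12
eef_pos: [0.623, -0.1985, -0.0319]
tool_rot: [-0.0, -0.187, 0.982, 0.0]
contact_force: [-0.1, -0.5, 1.2]
gripper_width: 0.998
grasp_force: 0.0
t: 8.62
eef_pos: [0.6236, -0.1995, -0.0307]
tool_rot: [0.001, -0.186, 0.982, -0.0]
contact_force: [-0.9, 2.1, 6.8]
gripper_width: 0.464
grasp_force: 41.9
```

```bash
python3 -m jog '[[0,0,-1,0],[0,0,-4,0],[0,0,-7,0],[0,0,-8,0],[0,0,-8,0],[0,0,-8,0]]' && python3 - <<'E'
from h import *
C=[.4216,-.3165,.670];np.save('C.npy',C);T=bayp(C,.0225,0,.05);print(T,row(T,np.pi/2+C[2]),tool()[0],bot.get_obs()['gripper_width'])
E
```

```text
t: 9.12
eef_pos: [0.6227, -0.1995, 0.0482]
tool_rot: [0.0, -0.186, 0.982, -0.0]
contact_force: [0.3, -0.0, -1.6]
gripper_width: 0.462
grasp_force: 41.0
[ 0.43923599 -0.30252782  0.05      ] [20.84, -2.87, -0.19, -0.29] [ 0.62268483 -0.19948178  0.04821624] 0.46221170479472184
```

```bash
python3 -m jog '[[3,-0.4,0,-0.05],[6,-0.8,0,-0.1],[9,-1.2,0,-0.15],[12,-1.6,0,-0.2],[15,-2,0,-0.25],[18,-2.5,0,-0.29],[20,-2.8,0,-0.295],[20.8,-2.9,0,-0.295],[20.8,-2.9,0,-0.295],[20.8,-2.9,0,-0.295],[20.8,-2.9,0,-0.295]]'
python3 - <<'E'
from car import *
w=cam('wrist');np.savez('w5.npz',**w);p,M=tool();print(p.round(4),M.round(3).tolist())
C=np.load('C.npy')
r,D=carrier(w,.416,-.318,.668);print(r,np.round(D,4))
P=wcloud(w);c,s=np.cos(C[2]),np.sin(C[2])
q=P-bayp(C,0,0);x=q[...,0]*c+q[...,1]*s;y=-q[...,0]*s+q[...,1]*c
m=(P[...,2]>.045)&(P[...,2]<.07)&(abs(x+.033)<.02)&(abs(y)<.02);print('handle in carrier frame',m.sum(),x[m].min(),x[m].max(),y[m].min(),y[m].max())
m=(P[...,2]>.105)&(P[...,2]<.125)&(abs(x-.02)<.04)&(abs(y)<.019);print('cube top',m.sum(),x[m].min(),x[m].max(),np.median(P[m][:,2]))
m=(P[...,2]>.08)&(P[...,2]<.105)&(abs(x-.02)<.04)&(abs(y)<.019);print('cube window face',m.sum(),np.median(x[m]),P[m][:,2].min())
a=np.median(x[m&(y<-.005)]),np.median(x[m&(y>.005)]);print(a,y[m].min(),y[m].max())
# plate tail edge and sides in carrier frame via white mask
hs=cv2.cvtColor(w['pixels'],cv2.COLOR_RGB2HSV).astype(int)
m=(hs[...,1]<38)&(hs[...,2]>120)&(abs(P[...,2]-.006)<.006)&(abs(x)<.08)&(abs(y)<.05);print('plate',m.sum(),np.percentile(x[m],[.3,99.7]),np.percentile(y[m&(x<-.01)],[.5,99.5]))
E
```

```text
t: 10.03
eef_pos: [0.4414, -0.3013, 0.0475]
tool_rot: [0.0, -0.33, 0.944, 0.0]
contact_force: [1.4, -0.7, -1.6]
gripper_width: 0.465
grasp_force: 41.0
[ 0.4415 -0.3014  0.0477] [[-0.782, -0.623, 0.001], [-0.623, 0.782, 0.001], [-0.001, 0.0, -1.0]]
((0.41161230206489563, -0.3248378038406372), (0.09570664912462234, 0.06455621123313904), 38.40327453613281) [ 0.4155 -0.3217  0.6703]
handle in carrier frame 814 -0.04363883209603506 -0.02356928556524646 -0.006561603045142767 0.006961115225229112
cube top 7420 0.002527374132200796 0.044961446165757306 0.11248286008603765
cube window face 1293 0.004402045914691014 0.08082504559769235
(np.float64(0.0044665365935274304), np.float64(0.004636506413693747)) -0.01897395416003779 0.01812948618642243
plate 8906 [-0.06034342  0.03141477] [-0.03212695  0.03132937]
```

Carrier pose is confirmed to about 0.5 mm. The cube sits 3.6 mm too far towards the nose, so I'll correct that and lower it.

```bash
python3 -m jog '[[0.35,0.05,1,0],[0.35,0.05,4,0],[0.35,0.05,5.8,0],[0.35,0.05,6.3,0],[0.35,0.05,6.3,0],[0.35,0.05,6.3,0]]' && python3 -m jog '[[0,0,0.2,0],[0,0,0.4,0],[0,0,0.6,0],[0,0,0.8,0],[0,0,1,0],[0,0,1.1,0],[0,0,1.1,0],[0,0,1.1,0]]'; python3 - <<'E'
from h import *
o=bot.get_obs();print(o['eef_pos'],o['contact_force'])
E
```

```text
t: 10.58
eef_pos: [0.4371, -0.3043, -0.015]
tool_rot: [-0.0, -0.329, 0.944, 0.0]
contact_force: [-0.3, -0.6, -0.0]
gripper_width: 0.46
grasp_force: 41.0
t: 11.25
eef_pos: [0.4371, -0.3046, -0.0248]
tool_rot: [0.0, -0.329, 0.944, -0.0]
contact_force: [-3.7, 2.1, 14.3]
gripper_width: 0.46
grasp_force: 43.3
[ 0.43712902 -0.30459648 -0.02475649] [-3.7055559   2.14760697 14.2531257 ]
```

It made contact at the expected floor height with 14 N. Releasing, then checking.

```bash
python3 -m jog '[[0,0,-0.1,0],[0,0,-0.1,0],[0,0,-0.1,0],[0,0,-0.1,0],[0,0,-3,0],[0,0,-7,0],[0,0,-10,0],[0,0,-13,0],[0,0,-13,0],[0,0,-13,0],[0,0,-13,0]]' -1
cat > chk.py <<'E'
from car import *
def frame(w,C):
    P=wcloud(w);c,s=np.cos(C[2]),np.sin(C[2]);q=P-bayp(C,0,0);return P,q[...,0]*c+q[...,1]*s,-q[...,0]*s+q[...,1]*c
E
python3 - <<'E'
from chk import *
w=cam('wrist');C=np.load('C.npy');print(tool()[0].round(4))
P,x,y=frame(w,C)
m=(P[...,2]>.03)&(P[...,2]<.046)&(abs(x-.022)<.03)&(abs(y)<.03)
A=P[m];f=np.linalg.lstsq(np.c_[A[:,:2],np.ones(len(A))],A[:,2],rcond=None)[0];print('cubetop',m.sum(),np.median(A[:,2]),'tilt',f[:2],'x',np.percentile(x[m],[1,99]),'y',np.percentile(y[m],[1,99]),cv2.minAreaRect(np.stack([x[m],y[m]],1).astype(np.float32)))
m=(P[...,2]>.046)&(P[...,2]<.06)&(abs(x+.033)<.02)&(abs(y)<.02);print('handle',m.sum(),np.percentile(x[m],[1,99]),np.percentile(y[m],[1,99]),np.median(P[m][:,2]))
r,D=carrier(w,.416,-.318,.668);print(r,np.round(D,4))
for a in((.0,.01),(.01,.018)):
    m=(abs(x-.022)<.035)&(abs(y)<.035)&(P[...,2]>a[0])&(P[...,2]<a[1]);print(a,m.sum(),np.median(P[m][:,2]))
E
```

```text
t: 12.17
eef_pos: [0.4363, -0.3041, 0.1034]
tool_rot: [-0.0, -0.329, 0.944, 0.0]
contact_force: [0.3, -0.9, -0.5]
gripper_width: 1.002
grasp_force: 0.0
[ 0.4359 -0.3039  0.1028]
cubetop 2351 0.040139374195054506 tilt [0.02308013 0.01883459] x [-0.00150256  0.03924155] y [-0.02112441  0.01742609] ((0.018872680142521858, -0.0018755625933408737), (0.04177126660943031, 0.03945435956120491), 0.11374571174383163)
handle 464 [-0.04313454 -0.02390469] [-0.00680261  0.0061605 ] 0.04981193800924659
((0.4174953103065491, -0.32022735476493835), (0.11083373427391052, 0.06504200398921967), 38.290157318115234) [ 0.4214 -0.3171  0.6683]
(0.0, 0.01) 1864 0.0058569729483139155
(0.01, 0.018) 553 0.013923448853345732
```

The cube is seated: its top is at 40.1 mm, as expected, and square to the carrier. Next is the handle.

```bash
python3 - <<'E'
from h import *
C=np.load('C.npy');T=bayp(C,-.0335,-.0003,-.026);print(T,row(T,np.pi/2+C[2]))
E
```

```text
[ 0.39552827 -0.33753818 -0.026     ] [5.24, -0.15, 12.89, 0.0]
```

```bash
python3 -m jog '[[3,-0.1,0,0],[5.2,-0.1,1,0],[5.2,-0.15,4,0],[5.2,-0.15,7,0],[5.2,-0.15,10,0],[5.2,-0.15,12,0],[5.2,-0.15,12.9,0],[5.2,-0.15,12.9,0],[5.2,-0.15,12.9,0]]' -1 && python3 -m jog '[[0,0,0,0],[0,0,0,0],[0,0,0,0],[0,0,0,0],[0,0,0,0],[0,0,0,0],[0,0,0,0]]' 1 80 && python3 -m jog '[[0,0,-0.5,0],[0,0,-2,0],[0,0,-5,0],[0,0,-8,0],[0,0,-11,0],[0,0,-11,0],[0,0,-11,0]]'
python3 - <<'E'
from h import *
B=np.load('B.npy');T=bayp(B,-.1515,0,.084);print(T,row(T,np.pi/2+B[2]))
E
```

```text
t: 12.97
eef_pos: [0.3964, -0.3377, -0.0255]
tool_rot: [-0.001, -0.329, 0.944, 0.001]
contact_force: [-0.4, -0.4, -0.1]
gripper_width: 0.998
grasp_force: 0.0
t: 13.55
eef_pos: [0.397, -0.3379, -0.0245]
tool_rot: [0.0, -0.329, 0.944, 0.0]
contact_force: [-1.3, 0.9, 6.2]
gripper_width: 0.152
grasp_force: 79.0
t: 14.13
eef_pos: [0.3977, -0.3385, 0.0865]
tool_rot: [0.001, -0.329, 0.944, -0.001]
contact_force: [0.6, 0.7, -3.6]
gripper_width: 0.151
grasp_force: 78.5
[0.44793091 0.05216009 0.084     ] [-28.2, 27.5, 0.19, 0.69]
```

```bash
python3 -m jog '[[-2,2,0,0.05],[-4.5,4.4,0,0.11],[-7,6.8,0,0.17],[-9.5,9.2,0,0.23],[-12,11.6,0,0.29],[-14.5,14,0,0.35],[-17,16.5,0,0.41],[-19.5,19,0,0.47],[-22,21.5,0,0.53],[-24.5,24,0,0.6],[-26.5,26,0,0.66],[-27.7,27.1,0,0.69],[-28.2,27.5,0.1,0.69],[-28.2,27.5,0.1,0.69],[-28.2,27.5,0.1,0.69],[-28.2,27.5,0.1,0.69]]'
python3 - <<'E'
from chk import *
w=cam('wrist');np.savez('w6.npz',**w);B=np.load('B.npy');print(tool()[0].round(4),bot.get_obs()['gripper_width'])
P,x,y=frame(w,B)
m=(P[...,2]>.145)&(P[...,2]<.175)&(abs(y)<.05)&(x>-.16)&(x<-.05);print('cubetop',m.sum(),np.percentile(x[m],[1,99]),np.percentile(y[m],[1,99]),np.median(P[m][:,2]),cv2.minAreaRect(np.stack([x[m],y[m]],1).astype(np.float32)))
hs=cv2.cvtColor(w['pixels'],cv2.COLOR_RGB2HSV).astype(int)
m=(P[...,2]>.105)&(P[...,2]<.125)&(abs(y)<.06)&(x>-.22)&(x<-.02)&(hs[...,2]>90);A=P[m]
f=np.linalg.lstsq(np.c_[x[m],y[m],np.ones(m.sum())],A[:,2],rcond=None)[0];print('plate',m.sum(),f,np.percentile(x[m],[.5,99.5]),np.percentile(y[m],[.5,99.5]))
mm=m&(x<-.13)
for s in(-1,1):
    L=[]
    for x0 in np.arange(-.18,-.075,.004):
        k=m&(abs(x-x0)<.002)
        if k.sum()>5:L.append((x0,(s*y[k]).max()*s))
    L=np.array(L);print(s,np.polyfit(L[:,0],L[:,1],1),np.median(L[:,1]))
E
```

```text
t: 15.47
eef_pos: [0.4462, 0.0508, 0.0834]
tool_rot: [-0.001, 0.011, 1.0, -0.001]
contact_force: [-0.1, -0.6, -4.3]
gripper_width: 0.156
grasp_force: 78.8
[0.4465 0.0509 0.0836] 0.15175859367325645
cubetop 1992 [-0.15997633 -0.14256807] [-0.03044544  0.02370405] 0.1583515107591243 ((-0.13979658484458923, -0.0032014623284339905), (0.04040273651480675, 0.08115994185209274), 0.004628205206245184)
plate 5950 [ 0.01512145 -0.00275408  0.1163229 ] [-0.17995759 -0.13785116] [-0.03521613  0.02804124]
-1 [0.25241467 0.00569792] -0.03544123218426899
1 [-0.22534826 -0.00859721] 0.02812433340532939
```

```bash
python3 - <<'E'
from chk import *
w=dict(np.load('w6.npz'));B=np.load('B.npy')
for nm in('w6.npz','w4.npz','w1.npz'):
    w=dict(np.load(nm));P,x,y=frame(w,B);hs=cv2.cvtColor(w['pixels'],cv2.COLOR_RGB2HSV).astype(int)
    for n,k in(('railL',(y>.015)&(y<.055)),('railR',(y<-.015)&(y>-.055))):
        for zz in((.021,.028),):
            m=k&(P[...,2]>zz[0])&(P[...,2]<zz[1])&(x>-.045)&(x<.03)&(hs[...,2]>130)
            if m.sum()>20: print(nm,n,m.sum(),np.percentile(y[m],[2,98]).round(4),x[m].min().round(3),x[m].max().round(3),np.polyfit(x[m],y[m],1).round(4))
    m=(P[...,2]>.008)&(P[...,2]<.016)&(x>-.19)&(x<.1)&(y>-.08)&(y<.095)
    for x0 in(-.16,-.12,-.03,.0,.03):
        k=m&(abs(x-x0)<.01);print(nm,x0,k.sum(),np.percentile(y[k],[1,99]).round(4) if k.sum()>9 else '')
E
```

```text
w6.npz -0.16 2966 [-0.0587  0.0731]
w6.npz -0.12 605 [-0.0593  0.0743]
w6.npz -0.03 0 
w6.npz 0.0 0 
w6.npz 0.03 0 
w4.npz railL 411 [0.0292 0.0432] -0.045 0.029 [0.0074 0.0358]
w4.npz railR 549 [-0.0434 -0.0293] -0.045 0.03 [ 0.0024 -0.0365]
w4.npz -0.16 1260 [-0.0599  0.0723]
w4.npz -0.12 1288 [-0.0601  0.0724]
w4.npz -0.03 915 [-0.0597  0.0726]
w4.npz 0.0 881 [-0.0602  0.0723]
w4.npz 0.03 839 [-0.0601  0.0725]
w1.npz railL 572 [0.0295 0.0431] -0.045 0.03 [0.0061 0.0362]
w1.npz railR 543 [-0.0431 -0.0296] -0.045 0.03 [ 0.0022 -0.036 ]
w1.npz -0.16 1824 [-0.0583  0.0733]
w1.npz -0.12 1795 [-0.0587  0.0729]
w1.npz -0.03 1170 [-0.0588  0.0737]
w1.npz 0.0 1093 [-0.0579  0.0741]
w1.npz 0.03 990 [-0.059  0.074]
```

The bay frame is confirmed: the rails are symmetric about y = 0. The carrier looks about 2.5–3.5 mm towards -y, so I'll correct that and lower it to just above the slab.

```bash
python3 -m jog '[[0,0.1,2,0],[0,0.25,5,0],[0,0.25,7.5,0],[0,0.25,8.8,0],[0,0.25,9.2,0],[0,0.25,9.2,0],[0,0.25,9.2,0]]'
cat > look.py <<'E'
from chk import *
w=cam('wrist');np.savez('w7.npz',**w);B=np.load('B.npy');p=tool()[0];d=p-bayp(B,0,0);c,s=np.cos(B[2]),np.sin(B[2])
print('tcp bay',np.round([c*d[0]+s*d[1],-s*d[0]+c*d[1],d[2]],4))
P,x,y=frame(w,B);hs=cv2.cvtColor(w['pixels'],cv2.COLOR_RGB2HSV).astype(int)
k=P[...,2]<.05
m=(P[...,2]>.0155)&(P[...,2]<.026)&(abs(y)<.045)&(x>-.21)&(x<-.09)&(hs[...,1]<40)&(hs[...,2]>90)
n,l,st,ce=cv2.connectedComponentsWithStats(m.astype(np.uint8));m=l==1+np.argmax(st[1:,4])
f=np.linalg.lstsq(np.c_[x[m],y[m],np.ones(m.sum())],P[m][:,2],rcond=None)[0]
print('plate',m.sum(),'plane',f.round(4),'z',np.percentile(P[m][:,2],[2,50,98]).round(4),'x',np.percentile(x[m],[.5,99.5]).round(4))
for x0 in np.arange(-.19,-.09,.01):
    q=m&(abs(x-x0)<.004)
    if q.sum()>20:print(x0.round(3),q.sum(),np.percentile(y[q],[1,99]).round(4))
m=(P[...,2]>.008)&(P[...,2]<.0145)&(x>-.19)&(x<.1)&(y>-.08)&(y<.095);print('slab',np.percentile(y[m],[1,99]).round(4))
print('F',bot.get_obs()['contact_force'].round(1))
E
python3 look.py
```

```text
t: 16.1
eef_pos: [0.4477, 0.0546, -0.0075]
tool_rot: [0.0, 0.011, 1.0, -0.0]
contact_force: [1.1, 0.0, -3.7]
gripper_width: 0.153
grasp_force: 78.8
tcp bay [-0.1514  0.0027 -0.0071]
plate 5944 plane [ 0.0121 -0.0017  0.0249] z [0.0205 0.023  0.0242] x [-0.1787 -0.1371]
-0.18 833 [-0.0308  0.0309]
-0.17 1794 [-0.031   0.0312]
-0.16 1371 [-0.0313  0.0314]
-0.15 481 [-0.0313  0.0317]
-0.14 225 [-0.0316  0.0321]
slab [-0.0585  0.0735]
F [-0.   1.  -3.3]
```

```bash
python3 -m jog '[[0,0,0.2,0],[0,0,0.4,0],[0,0,0.45,0],[0,0,0.45,0],[0,0,0.45,0]]' && python3 -m jog '[[-1,0,0,0],[-2,0,0,0],[-3,0,0,0],[-4,0,0,0],[-4,0,0,0],[-4,0,0,0]]' && python3 look.py
```

```text
t: 16.57
eef_pos: [0.4472, 0.0553, -0.0123]
tool_rot: [0.0, 0.01, 1.0, 0.0]
contact_force: [0.2, 0.6, -3.7]
gripper_width: 0.154
grasp_force: 78.8
t: 17.07
eef_pos: [0.4884, 0.0545, -0.0125]
tool_rot: [0.001, 0.01, 1.0, 0.0]
contact_force: [0.0, -0.2, -1.0]
gripper_width: 0.156
grasp_force: 79.1
tcp bay [-0.1117  0.0031 -0.0125]
plate 5848 plane [ 0.0031 -0.0002  0.0184] z [0.0166 0.018  0.0193] x [-0.1379 -0.0964]
-0.14 556 [-0.0303  0.0315]
-0.13 1789 [-0.0302  0.0317]
-0.12 1492 [-0.0305  0.0321]
-0.11 531 [-0.0309  0.0324]
-0.1 253 [-0.0308  0.0328]
slab [-0.058   0.0732]
F [ 2.   1.1 -1.5]
```

```bash
python3 -m jog '[[-0.7,-0.03,0,0],[-1.4,-0.06,0,0],[-2.1,-0.06,0,0],[-2.8,-0.06,0,0],[-3.5,-0.06,0,0],[-4.2,-0.06,0,0],[-5,-0.06,0,0],[-5,-0.06,0,0]]' && python3 -m jog '[[-0.6,0,0,0],[-1.2,0,0,0],[-1.8,0,0,0],[-2.2,0,0,0],[-2.5,0,0,0],[-2.5,0,0,0]]' && python3 - <<'E'
from h import *
o=bot.get_obs();print(o['contact_force'],o['torque'])
E
```

```text
t: 17.78
eef_pos: [0.5389, 0.0529, -0.0124]
tool_rot: [0.001, 0.01, 1.0, 0.0]
contact_force: [0.7, -0.1, -3.6]
gripper_width: 0.152
grasp_force: 78.8
t: 18.28
eef_pos: [0.5622, 0.0523, -0.0124]
tool_rot: [-0.0, 0.01, 1.0, 0.0]
contact_force: [-2.4, 0.1, 4.5]
gripper_width: 0.15
grasp_force: 79.9
[-2.41441578  0.09832484  4.46469623] [0.03840788 0.32963599 0.01694374]
```

```bash
python3 -m jog '[[-0.2,0,0,0],[-0.4,0,0,0],[-0.5,0,0,0],[-0.6,0,0,0],[-0.6,0,0,0]]' && python3 -m jog '[[-0.1,0,0,0],[-0.2,0,0,0],[-0.3,0,0,0],[-0.3,0,0,0]]'
```

```text
t: 18.7
eef_pos: [0.5662, 0.0522, -0.0125]
tool_rot: [-0.002, 0.01, 1.0, -0.0]
contact_force: [-9.1, -0.6, 10.4]
gripper_width: 0.158
grasp_force: 80.9
t: 19.03
eef_pos: [0.566, 0.0523, -0.0125]
tool_rot: [-0.005, 0.01, 1.0, -0.0]
contact_force: [-18.1, -0.1, 20.7]
gripper_width: 0.155
grasp_force: 82.5
```

It's at the stop. I'll relax the push, release, rise and check.

```bash
python3 -m jog '[[0.2,0,0,0],[0.3,0,0,0],[0.3,0,0,0]]' && python3 -m jog '[[0,0,0,0],[0,0,0,0],[0,0,0,0],[0,0,0,0],[0,0,-3,0],[0,0,-7,0],[0,0,-11,0],[0.5,0,-15,0],[0.5,0,-16,0],[0.5,0,-16,0],[0.5,0,-16,0]]' 0 && python3 - <<'E'
from chk import *
w=cam('wrist');np.savez('w8.npz',**w);B=np.load('B.npy');P,x,y=frame(w,B);hs=cv2.cvtColor(w['pixels'],cv2.COLOR_RGB2HSV).astype(int)
m=(P[...,2]>.046)&(P[...,2]<.058)&(abs(x+.033)<.025)&(abs(y)<.025);print('cubetop',m.sum(),np.percentile(x[m],[1,99]),np.percentile(y[m],[1,99]),np.median(P[m][:,2]))
m=(P[...,2]>.059)&(P[...,2]<.07)&(abs(x+.033)<.025)&(abs(y)<.02);print('handle',m.sum(),np.percentile(x[m],[1,99]),np.percentile(y[m],[1,99]),np.median(P[m][:,2]))
m=(P[...,2]>.046)&(P[...,2]<.058)&(abs(x-.02)<.03)&(abs(y)<.025);print('cubetop',m.sum(),np.percentile(x[m],[1,99]),np.percentile(y[m],[1,99]),np.median(P[m][:,2]))
m=(P[...,2]>.015)&(P[...,2]<.022)&(abs(y)<.028)&(x>-.1)&(x<0)&(hs[...,1]<40)&(hs[...,2]>90);print('tail',m.sum(),np.percentile(x[m],[.5,2,5]),np.median(P[m][:,2]))
m=(P[...,2]>.045)&(P[...,2]<.053)&(abs(x+.055)<.04)&(abs(y-.1)<.03);print('knob',m.sum(),P[m].mean(0),tool()[0])
E
```

```text
t: 19.28
eef_pos: [0.5663, 0.0523, -0.0124]
tool_rot: [-0.001, 0.01, 1.0, -0.0]
contact_force: [-7.3, 0.1, 8.6]
gripper_width: 0.151
grasp_force: 80.5
t: 20.2
eef_pos: [0.5634, 0.0524, 0.1477]
tool_rot: [0.001, 0.01, 1.0, 0.0]
contact_force: [-0.0, -0.2, -1.0]
gripper_width: 0.496
grasp_force: 0.0
cubetop 42 [-0.04328903 -0.04185873] [-0.00572861  0.00621359] 0.05300638101884775
handle 294 [-0.04261765 -0.02450353] [-0.00645094  0.00607235] 0.06192520266234966
cubetop 1804 [0.00055901 0.04984881] [-0.01713621  0.022287  ] 0.05220475247002737
tail 2587 [-0.06020089 -0.05942198 -0.05826202] 0.018030313774185736
knob 117 [0.54327461 0.14593053 0.04856304] [0.56245917 0.05223134 0.14641218]
```

The carrier is home: tail at bay x -60.2 mm, handle top at 62 mm, cube top at 52 mm. Now to close the clip.

```bash
python3 - <<'E'
from h import *
print(row([.5433,.146,-.0125],np.pi/2))
p0=np.array([.5433,.146,.03]);pv=np.array([.5486,.112,.03]);M=R.from_euler('z',0).as_matrix()@np.array([[-1,0,0],[0,1,0],[0,0,-1.]])
print([row(pv+[*(.035*(R.from_euler('z',-.0202).apply([-np.cos(a),np.sin(a),0]))[:2]),0],frm=(p0,M))[:2] for a in np.linspace(1.3,-.05,10)])
E
```

```text
[2.08, 9.34, 15.89, -0.02]
[[0.34, -0.01], [0.83, -0.18], [1.3, -0.42], [1.73, -0.72], [2.1, -1.09], [2.42, -1.51], [2.67, -1.97], [2.84, -2.47], [2.94, -2.98], [2.97, -3.5]]
```

```bash
python3 -m jog '[[1,4,0,-0.02],[2.1,8,2,-0.02],[2.1,9.3,5,-0.02],[2.1,9.3,9,-0.02],[2.1,9.3,12,-0.02],[2.1,9.3,15,-0.02],[2.1,9.3,15.9,-0.02],[2.1,9.3,15.9,-0.02],[2.1,9.3,15.9,-0.02]]' 0 && python3 -m jog '[[0,0,0,0],[0,0,0,0],[0,0,0,0],[0,0,0,0],[0,0,0,0],[0,0,0,0]]' 1 25 && python3 -m jog '[[0.3,0,0,0],[0.8,-0.2,0,0],[1.3,-0.4,0,0],[1.7,-0.7,0,0],[2.1,-1.1,0,0],[2.4,-1.5,0,0],[2.65,-2,0,0],[2.85,-2.5,0,0],[2.95,-3,0,0],[3,-3.5,0,0],[3,-3.7,0,0],[3,-3.7,0,0]]'
```

```text
t: 21.0
eef_pos: [0.5428, 0.1452, -0.0129]
tool_rot: [-0.002, -0.0, 1.0, -0.001]
contact_force: [0.1, -0.1, 0.5]
gripper_width: 0.499
grasp_force: 0.0
t: 21.5
eef_pos: [0.5436, 0.1494, -0.0118]
tool_rot: [0.0, -0.002, 1.0, 0.002]
contact_force: [-0.3, 7.7, -3.2]
gripper_width: 0.125
grasp_force: 25.6
t: 22.5
eef_pos: [0.5088, 0.1148, -0.0122]
tool_rot: [-0.004, -0.003, 1.0, 0.002]
contact_force: [-11.0, 15.2, 5.7]
gripper_width: 0.128
grasp_force: 26.8
```

```bash
python3 -m jog '[[-0.4,-0.1,0,0],[-0.4,-0.3,0,0],[-0.4,-0.3,0,0],[-0.4,-0.3,0,0]]' && python3 -m jog '[[0,0,0,0],[0,0,0,0],[0,0,0,0],[0,0,-3,0],[0,0,-7,0],[0,0,-11,0],[0,0,-15,0],[0,0,-18,0],[0,0,-18,0],[0,0,-18,0]]' 0 && python3 - <<'E'
from chk import *
w=cam('wrist');np.savez('w9.npz',**w);B=np.load('B.npy');P,x,y=frame(w,B);hs=cv2.cvtColor(w['pixels'],cv2.COLOR_RGB2HSV).astype(int)
m=(P[...,2]>.045)&(P[...,2]<.053)&(abs(x+.08)<.035)&(abs(y-.075)<.035);print('knob',m.sum(),x[m].mean(),y[m].mean())
m=(P[...,2]>.0205)&(P[...,2]<.0265)&(x>-.075)&(x<-.03)&(y>.005)&(y<.05);h=m&(abs(y-.018)<.007)
for y0 in np.arange(.01,.048,.005):
    q=m&(abs(y-y0)<.0025)
    if q.sum()>3:print('tongue',y0.round(3),q.sum(),np.percentile(x[q],[5,50,95]).round(4),np.median(P[q][:,2]))
g=ortho(w,.46,.70,-.05,.17,.02,.0004);save({'pixels':g[:,:,::-1]},'w9.png')
E
```

```text
t: 22.83
eef_pos: [0.5093, 0.1146, -0.0125]
tool_rot: [-0.007, -0.005, 1.0, 0.003]
contact_force: [-20.7, 21.6, 13.0]
gripper_width: 0.124
grasp_force: 27.9
t: 23.67
eef_pos: [0.5196, 0.1051, 0.1704]
tool_rot: [0.002, 0.001, 1.0, 0.001]
contact_force: [0.1, -0.4, -0.3]
gripper_width: 0.5
grasp_force: 0.0
knob 108 -0.08729948763880786 0.061952591681277265
tongue 0.015 39 [-0.0567 -0.0522 -0.0464] 0.022844317700763006
tongue 0.02 50 [-0.057  -0.0521 -0.0466] 0.023034319718254953
tongue 0.025 40 [-0.0568 -0.052  -0.0469] 0.02294404657404578
tongue 0.03 106 [-0.0563 -0.046  -0.0317] 0.024088684037845393
tongue 0.035 95 [-0.0564 -0.0448 -0.0318] 0.024433362075660547
tongue 0.04 145 [-0.0676 -0.0486 -0.0328] 0.024151551483425515
tongue 0.045 65 [-0.0728 -0.0521 -0.0342] 0.023197140281535855
```

View pics/w9.png

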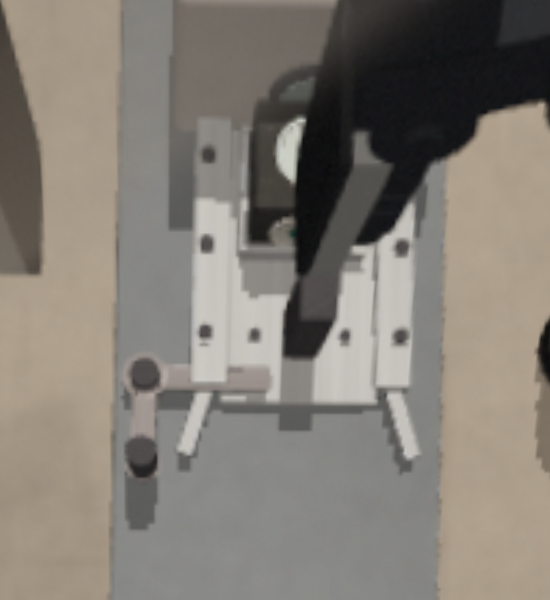

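The last picture shows the clip square at 0: its knob measures bay (-87.3, 62.0) mm and the tongue runs along x -52 across the tail. The tail edge at v≈403 is bay x -60.5, so the carrier is still home, and the green window faces the handle. The gripper is clear of everything.

```bash
python3 -c "
from station import bot
print(bot.hand_in())"
```

```text
the job is handed in; nothing more can be done
None
```

I handed the job in at about 24 s: the cube is seated with its green window towards the handle, the carrier is home against the stop and the clip is closed square across its tail, but no result came back and I didn't re-check the bystanders at the end.

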